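Fit the guide sleeve that matches the valve body

TASK

A valve body is clamped in the bench vise with its round bore facing up, and three brass sleeves of different diameters stand on the bench. Find the sleeve that belongs in the bore, which is the widest one that still goes all the way in, and lower it in (do not drop it from above) until it stands upright, fully home on the floor of the bore. At the end the other two sleeves must be standing upright on the bench, outside the vise.

Things in the scene. Friction and masses are not known exactly. Their poses are not given: they have to be found in the camera images.
- bore (a point): Centre of the flat floor of the bore, z up, 62 mm above the bench. The steel valve body is a fixed open cup in a dark bench vise. Bore 53 mm across for 26 mm above this floor, then flaring to about 70 mm at the rim, 38 mm above the floor (outside 86 mm). Along the point's x the vise's jaws reach 66 mm from the axis, 16 mm below the rim; its screw and cross bar reach 121 mm along -x, lower.
- sleeve_a: Brass tube, open at both ends, standing upright: 62 mm outside diameter, 3 mm wall, 90 mm tall, about 0.4 kg. Origin at the centre of its underside, z up along its axis.
- sleeve_b: Brass tube, open at both ends, standing upright: 30 mm outside diameter, 3 mm wall, 90 mm tall, about 0.2 kg. Origin at the centre of its underside, z up along its axis.
- sleeve_c: Brass tube, open at both ends, standing upright: 46 mm outside diameter, 3 mm wall, 90 mm tall, about 0.3 kg. Origin at the centre of its underside, z up along its axis.

How it is judged:
By the outcome, as a careful person would: the job done as asked, in the order asked, and still so for the second after the job is handed in, with the robot touching nothing.
It also fails if it takes over 42 s, if anything falls off the work surface, if the arm or the gripper's body presses on something with over 40 N, if the wrist force passes 120 N, or if a joint passes its speed limit or range.

ROBOT

A 6-joint arm with a two-finger parallel gripper is mounted at the origin on the work surface. World frame = base frame: x ahead of the robot, y to its left, z up, the work surface at z = 0. Lengths are in mm, angles in rad, forces in N, time in s.
With the tool pointing down it reaches from about 425 to 950 mm from the base axis. Payload 14.7 kg.
Tool frame: the origin (TCP) lies at the very end of the fingers, on their centre line; the grasp point (between the pads) lies 19 mm behind it (ctrl.pinch_z is the distance from the TCP to the grasp point, in mm); x points along the fingers, z is the direction in which the jaws open and shut, and the axes are right-handed (so a half turn about x gives the same grasp; the last joint's range is limited). The gripper opens to 85 mm and grips with 20 to 120 N. Pads are 22 mm wide; open, the fingers measure 114 mm over their backs; the gripper's body (76 mm by 85 mm) begins 54 mm behind the grasp point. The pads swing forward as they close: fully open they stand 13 mm farther back than shut.
Start: joints at [-1.321, 0.48, 1.596, -0, 1.065, -0.047], TCP at [190.116, -621.569, 231.297] pointing down, gripper open.
Joint ranges: [-2.75, 2.75], [-0.82, 2.05], [0.23, 2.67], [-1.56, 4.7], [0.09, 2.69], [-2.92, 2.92]. Speed limits (rad/s): [1.89, 1.89, 2.39, 3.01, 3.01, 3.01].

INTERFACE

Orientations are given as a rotation vector (axis times angle).
In Python, from workcell import ctrl gives the robot as it stands.
- The arm moves only by the tool play_rows, never from a script. Its argument "plan" is a list that holds one entry, the list of rows, each a list of 5 numbers: the gripper's target within -1 to 1 (fully open at 1, half-way at 0, shut at -1), then the shift along the tool's x, y, z in units of 25 mm (1.0 is 25 mm), then the turn about the tool's x in units of 5 degrees (1.0 is 5 degrees). In form: [[[hand, tx, ty, tz, roll], ...]]. A call has 1 to 5 rows; each row shifts and turns the pose as measured when the row begins, along the tool's axes as they then stand; what a row does not reach is not made up. A row lasts 1/12 s, in which the tool goes at most 41.7 mm and 7.16 degrees, less where a joint would pass 70% of its speed; a pose out of reach is approached as far as the arm can. A call is refused whole if a number of a shift passes 1 or a number of a turn 1, either way. A call with a gripper value outside its range is refused whole. The fingers move at their own pace and stop on an object; "newtons" is the grip in N (left out, the last holds). Time passes only in rows, so rows that do not move let the fingers close. It gives the time, the measured TCP pose, the force and the opening at its end, in the units of the state.
- ctrl.sense(): the state, without advancing time (a new reading comes with each control period).
- ctrl.camera(name): name is "side" or "top"; returns (picture, depth): 384x512x3 uint8, blue, green, red; 384x512 float32, mm along the optical axis (not along the pixel's ray), 0 where there is no reading.
- ctrl.camera_model(name): a dict with "fx", "fy", "cx", "cy" (pixels), "R" (3x3) and "t" (3): a world point X has camera coordinates R X + t. Camera axes: x right, y down, z forward; pixel columns grow to the right and rows downward; lengths in mm; the calibration is good to about 2 mm. A picture is of the moment at which its call begins. camera_model takes no time and is no camera call.
- ctrl.hand_in(): hands the job in, once; it reports no verdict.
Trained networks look in the newest picture that a camera, given by its name, has taken for a name from the list of things; names that differ only in an ending like _2 or _b are one class to them, and where a whole thing is asked for, a point or a joint stands for the part that bears it (a point fixed in the world has none). Each returns a list of dicts, best first, with "p" (0 to 1); they miss things now and then, are a little off and sometimes report something else, mostly with a low value. They report only what shows in the picture. A call takes as long as a camera call.
- ctrl.find_in(camera, name): "box" ([left, top, right, bottom] in pixels, round what is visible of it).
The state is a dict: "time_s": time; "joint_positions": joint angles; "qvel": joint speeds; "tau": joint torques, N m; "tool_pos": TCP position; "ee_rot": TCP orientation; "wrist_force": force on the tool from outside, world axes, zero at the start; "moment": the same for the moment, N m; "width": finger opening in mm.
Only numpy, scipy, OpenCV 4.12 (cv2) and the standard library are available. Lean on these libraries where they do the work, as an engineer would, in place of code of your own. Each camera call takes 0.05 s, during which the arm holds its last target.

## Working session

There is one attempt and no reset: what is moved stays moved. The work goes in short steps, Python scripts to look and compute and a tool call to move; the robot and the scene stay as the last step left them, time stands still between calls to the robot, and variables do not carry over. Pictures are saved under pics/ and viewed, and the job is handed in when it is done.

Besides the shell and the picture viewer there is one more tool, called after ">>>" as name([rows], argument=value, ...), one row to a line, values as JSON. play_rows: Moves the arm, as the interface text tells. Its arguments: {"type":"object","properties":{"plan":{"type":"array","items":{"type":"array","items":{"type":"array","items":{"type":"number"}}}},"newtons":{"type":"number"}},"required":["plan"]}

```bash
mkdir -p pics; ls
python3 - <<'E'
from workcell import ctrl
import cv2,numpy as np
s=ctrl.sense()
for k,v in s.items(): print(k,np.round(v,3))
print(ctrl.pinch_z)
for n in("side","top"):
    p,d=ctrl.camera(n); cv2.imwrite(f"pics/{n}0.png",p); np.save(f"pics/{n}0.npy",d)
    m=ctrl.camera_model(n); print(n,{k:np.round(v,3).tolist() for k,v in m.items()})
    for o in("sleeve_a","bore"): print(o,[(np.round(x["box"]).tolist(),round(x["p"],2)) for x in ctrl.find_in(n,o)])
E
```

```text
pics
time_s 0.0
joint_positions [-1.321  0.481  1.597  0.     1.065 -0.047]
qvel [-0.001  0.001 -0.001  0.001  0.001 -0.002]
tau [-5.0000e-03 -9.5066e+01 -4.3020e+01 -1.0000e-03  1.2000e-02  0.0000e+00]
tool_pos [ 190.009 -621.159  230.656]
ee_rot [ 0.989  1.336 -0.987]
wrist_force [0.035 0.585 0.688]
moment [-0.004  0.012  0.06 ]
width 85.35
18.700000000000003
side {'fx': 468.903, 'fy': 468.903, 'cx': 258.323, 'cy': 191.75, 'R': [[-0.926, -0.376, -0.001], [-0.282, 0.696, -0.66], [0.249, -0.611, -0.751]], 't': [498.787, 239.524, 969.708]}
sleeve_a [([315.0, 114.0, 332.0, 146.0], 0.84), ([254.0, 140.0, 275.0, 179.0], 0.81), ([281.0, 201.0, 310.0, 247.0], 0.58)]
bore [([172.0, 231.0, 268.0, 326.0], 0.62)]
top {'fx': 364.425, 'fy': 364.425, 'cx': 259.979, 'cy': 190.896, 'R': [[0.0, -1.0, -0.025], [-0.987, 0.004, -0.158], [0.158, 0.025, -0.987]], 't': [-28.861, 534.223, 899.647]}
sleeve_a [([309.0, 153.0, 326.0, 178.0], 0.87), ([374.0, 204.0, 395.0, 219.0], 0.74), ([242.0, 208.0, 267.0, 235.0], 0.7)]
bore [([144.0, 147.0, 217.0, 226.0], 0.8)]
```

Run:
```python
import cv2
for n in("side","top"):
    p=cv2.imread(f"pics/{n}0.png"); cv2.imwrite(f"pics/{n}0b.png",cv2.resize(p,(768,576)))
```

```text
(no output)
```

View pics/side0.png

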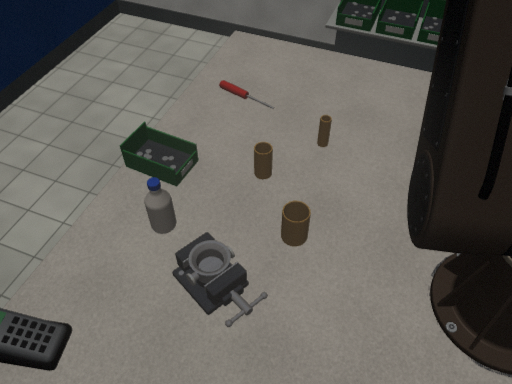

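View pics/top0.png

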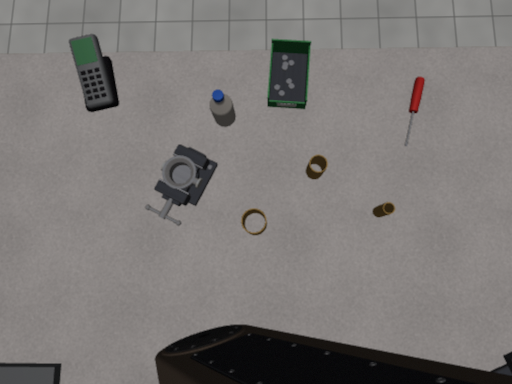

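The side view shows the widest sleeve near (295,223), the middle one at (263,160), the thin one at (324,130), and the bore at (210,262). I'll measure their positions and diameters from depth.

```bash
cat > h.py <<'E'
from workcell import ctrl
import numpy as np, cv2
from scipy.optimize import least_squares
from scipy.spatial.transform import Rotation as Rn
def cloud(n,d,box,pad=6):
    m=ctrl.camera_model(n); l,t,r,b=[int(x) for x in box]
    v,u=np.mgrid[max(t-pad,0):min(b+pad,384),max(l-pad,0):min(r+pad,512)]
    z=d[v,u]; k=z>0; u,v,z=u[k],v[k],z[k]
    c=np.stack([(u-m["cx"])*z/m["fx"],(v-m["cy"])*z/m["fy"],z],1)
    return (c-np.array(m["t"]))@np.array(m["R"])
def circ(P,r=None):
    c0=P[:,:2].mean(0)
    if r is None:
        f=lambda q:np.hypot(*(P[:,:2]-q[:2]).T)-q[2]; return least_squares(f,[*c0,25],loss="soft_l1",f_scale=1.5).x
    f=lambda q:np.hypot(*(P[:,:2]-q[:2]).T)-r; return least_squares(f,c0,loss="soft_l1",f_scale=1.5).x
E
python3 - <<'E'
from h import *
B={"side":{"a":[281,201,310,247],"c":[254,140,275,179],"b":[315,114,332,146],"bore":[172,231,268,326]},
"top":{"a":[242,208,267,235],"c":[309,153,326,178],"b":[374,204,395,219],"bore":[144,147,217,226]}}
for n in B:
    d=np.load(f"pics/{n}0.npy")
    for k,b in B[n].items():
        P=cloud(n,d,b,2); 
        if k!="bore":
            print(n,k,"zmax",np.percentile(P[:,2],[2,50,98]).round(1))
            Q=P[(P[:,2]>80)&(P[:,2]<97)]; print("  rim",len(Q),circ(Q).round(1),"mean",Q.mean(0).round(1), np.ptp(Q,axis=0).round(1))
            W=P[(P[:,2]>12)&(P[:,2]<97)]; print("  wall",len(W),circ(W).round(1))
        else:
            Q=P[(P[:,2]>94)&(P[:,2]<106)]; print(n,"bore rim",len(Q),circ(Q).round(1),np.ptp(Q,axis=0).round(1),np.percentile(P[:,2],99))
            Q=P[(P[:,2]>58)&(P[:,2]<66)];print("  z~62 level",len(Q),np.median(Q,0).round(1))
E
```

```text
side a zmax [-2.1 37.4 91.1]
  rim 247 [454.6 -13.   29.2] mean [455.1 -12.7  86.9] [60.9 62.6 13. ]
  wall 1052 [454.6 -12.9  29.4]
side c zmax [-2.6 21.3 90.8]
  rim 146 [ 596.  -172.3   21.4] mean [ 595.9 -171.9   86.6] [45.7 47.9 13.9]
  wall 579 [ 596.2 -172.5   21.5]
side b zmax [-2.8  2.9 90. ]
  rim 84 [ 485.2 -339.2   13.5] mean [ 485.4 -338.2   86.6] [28.5 30.8 14.8]
  wall 314 [ 485.4 -339.1   13.8]
side bore rim 560 [573.7 171.1  37. ] [84.5 83.6 10.3] 100.87248170540533
  z~62 level 441 [576.1 169.1  62.3]
top a zmax [-2.8  1.3 91.2]
  rim 107 [454.7 -14.   29.2] mean [456.2 -13.5  89.3] [60.3 58.3 11.7]
  wall 212 [454.  -14.4  29. ]
top c zmax [-2.5 12.3 92.3]
  rim 97 [ 595.6 -172.6   21.2] mean [ 596.1 -173.8   88.5] [46.1 43.9 14.4]
  wall 303 [ 595.2 -172.5   21.3]
top b zmax [-2.5  6.  91.8]
  rim 70 [ 485.1 -338.7   13.2] mean [ 484.9 -338.5   89.1] [27.3 30.5 14.9]
  wall 229 [ 485.  -338.3   13.4]
top bore rim 428 [574.3 169.5  36.6] [83.9 83.6 10.1] 101.14718247754733
  z~62 level 322 [576.9 171.5  62.1]
```

```bash
cat >> h.py <<'E'
def delta(target):
    s=ctrl.sense(); R=Rn.from_rotvec(s["ee_rot"]).as_matrix()
    print("t",round(s["time_s"],2),"tcp",np.round(s["tool_pos"],1),"w",round(float(s["width"]),1),"F",np.round(s["wrist_force"],1))
    print("units tool xyz",np.round(R.T@(np.array(target)-s["tool_pos"])/25,2),"xaxis",R[:,0].round(3),"zaxis",R[:,2].round(3),"yaxis",R[:,1].round(3))
E
python3 -c "
from h import *
delta([596,-172.5,200])"
```

```text
t 0.3 tcp [ 190.1 -621.4  231.1] w 85.7 F [ 0.4 -0.1 -0.1]
units tool xyz [  1.25  20.78 -12.42] xaxis [-0.  0. -1.] zaxis [ 0.292 -0.956 -0.   ] yaxis [0.956 0.292 0.   ]
```

>>> play_rows([
  [[1,0,1,-0.6,0],[1,0,1,-0.6,0],[1,0,1,-0.6,0],[1,0,1,-0.6,0],[1,0,1,-0.6,0]],
])

```text
time_s: 0.72
tool_pos: [286.8, -513.7, 230.1]
ee_rot: [0.992, 1.332, -0.994]
wrist_force: [1.2, 0.0, -0.2]
width: 85.2
```

>>> play_rows([
  [[1,0,1,-0.6,0],[1,0,1,-0.6,0],[1,0,1,-0.6,0],[1,0,1,-0.6,0],[1,0,1,-0.6,0]],
])

```text
time_s: 1.13
tool_pos: [388.9, -400.3, 230.1]
ee_rot: [0.992, 1.331, -0.995]
wrist_force: [0.3, -0.8, 0.2]
width: 85.7
```

```bash
python3 -c "
from h import *
delta([596,-172.5,200])"
```

```text
t 1.13 tcp [ 388.9 -400.3  230.1] w 85.7 F [ 0.3 -0.8  0.2]
units tool xyz [ 1.18 10.54 -6.38] xaxis [-0.    -0.002 -1.   ] zaxis [ 0.285 -0.959  0.002] yaxis [ 0.959  0.285 -0.001]
```

>>> play_rows([
  [[1,0,1,-0.6,0],[1,0,1,-0.6,0],[1,0,1,-0.6,0],[1,0,1,-0.6,0],[1,0,1,-0.6,0]],
])

```text
time_s: 1.55
tool_pos: [491.5, -286.6, 230.4]
ee_rot: [0.992, 1.33, -0.995]
wrist_force: [0.3, -1.0, 0.4]
width: 85.2
```

>>> play_rows([
  [[1,0.2,1,-0.6,0],[1,0.2,1,-0.6,0],[1,0.2,1,-0.6,0],[1,0.2,1,-0.6,0],[1,0,0.5,-0.3,0]],
])

```text
time_s: 1.97
tool_pos: [585.8, -182.5, 210.1]
ee_rot: [0.992, 1.329, -0.993]
wrist_force: [-0.7, 0.1, -0.9]
width: 85.4
```

>>> play_rows([
  [[1,0,0,0,0],[1,0,0,0,0]],
])

```text
time_s: 2.13
tool_pos: [587.5, -179.9, 209.8]
ee_rot: [0.989, 1.331, -0.99]
wrist_force: [0.0, -0.9, 0.6]
width: 85.5
```

```bash
python3 -c "
from h import *
delta([596,-172.5,54])"
```

```text
t 2.13 tcp [ 587.5 -179.9  209.8] w 85.5 F [ 0.  -0.9  0.6]
units tool xyz [ 6.23  0.4  -0.2 ] xaxis [ 0.002 -0.003 -1.   ] zaxis [ 0.29  -0.957  0.003] yaxis [0.957 0.29  0.001]
```

>>> play_rows([
  [[1,0.5,0.4,-0.2,0],[1,1,0,0,0],[1,1,0,0,0],[1,0,0,0,0]],
])

```text
time_s: 2.47
tool_pos: [596.2, -174.9, 146.3]
ee_rot: [0.991, 1.325, -0.991]
wrist_force: [-0.7, 0.6, -2.3]
width: 85.4
```

```bash
python3 -c "
from h import *
delta([596,-172.5,54])
p,d=ctrl.camera('side');cv2.imwrite('pics/s1.png',cv2.resize(p[60:260,150:420],(800,592)))"
```

```text
t 2.47 tcp [ 596.2 -174.9  146.3] w 85.4 F [-0.7  0.6 -2.3]
units tool xyz [ 3.69  0.   -0.12] xaxis [ 0.006 -0.005 -1.   ] zaxis [ 0.287 -0.958  0.006] yaxis [0.958 0.287 0.004]
```

View pics/s1.png

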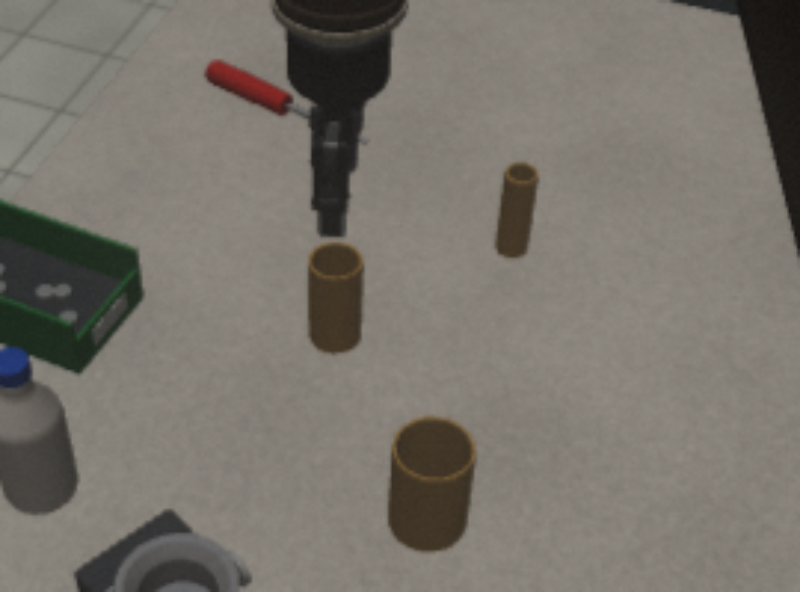

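The fingers at (332,235) are lined up above the middle sleeve's rim at (335,258), so I'm descending.

>>> play_rows([
  [[1,1,0,-0.1,0],[1,1,0,0,0],[1,1,0,0,0],[1,0.6,0,0,0],[1,0,0,0,0]],
])

```text
time_s: 2.93
tool_pos: [599.9, -177.8, 62.3]
ee_rot: [0.995, 1.314, -0.991]
wrist_force: [-0.9, -0.1, 0.3]
width: 85.0
```

```bash
python3 -c "
from h import *
delta([596,-172.5,54])"
```

```text
t 2.93 tcp [ 599.9 -177.8   62.3] w 85.0 F [-0.9 -0.1  0.3]
units tool xyz [ 0.33 -0.09 -0.25] xaxis [ 0.015 -0.008 -1.   ] zaxis [ 0.283 -0.959  0.012] yaxis [0.959 0.283 0.012]
```

>>> play_rows([
  [[1,0.3,-0.1,-0.25,0],[1,0,0,0,0],[-0.3,0,0,0,0],[-0.3,0,0,0,0],[-0.3,0,0,0,0]],
], newtons=50)

```text
time_s: 3.35
tool_pos: [597.6, -174.0, 59.6]
ee_rot: [0.996, 1.308, -0.99]
wrist_force: [0.3, 0.3, -0.2]
width: 51.6
```

>>> play_rows([
  [[-0.6,0,0,0,0],[-0.6,0,0,0,0],[-0.6,0,0,0,0],[-0.6,0,0,0,0]],
])

```text
time_s: 3.68
tool_pos: [598.3, -174.2, 61.3]
ee_rot: [0.996, 1.306, -0.989]
wrist_force: [-0.8, 0.5, -3.5]
width: 45.3
```

```bash
python3 -c "
from h import *
delta([596,-172.5,54])"
```

```text
t 3.68 tcp [ 598.3 -174.2   61.3] w 45.3 F [-0.8  0.5 -3.5]
units tool xyz [ 0.29 -0.08 -0.1 ] xaxis [ 0.022 -0.011 -1.   ] zaxis [ 0.282 -0.959  0.016] yaxis [0.959 0.282 0.018]
```

>>> play_rows([
  [[-0.6,-0.5,0,0,0],[-0.6,-1,0,0,0],[-0.6,-1,0,0,0],[-0.6,-1,0,0,0],[-0.6,-1,0,0,0]],
])

```text
time_s: 4.1
tool_pos: [591.6, -171.6, 174.2]
ee_rot: [0.995, 1.318, -0.994]
wrist_force: [0.7, -0.6, -3.8]
width: 45.0
```

```bash
python3 -c "
from h import *
delta([576,170.5,190])"
```

```text
t 4.1 tcp [ 591.6 -171.6  174.2] w 45.0 F [ 0.7 -0.6 -3.8]
units tool xyz [ -0.73   3.26 -13.3 ] xaxis [ 0.01  -0.007 -1.   ] zaxis [ 0.282 -0.959  0.009] yaxis [0.959 0.282 0.008]
```

>>> play_rows([
  [[-0.6,-0.7,0.1,-0.5,0],[-0.6,-0.3,0.25,-1,0],[-0.6,0,0.25,-1,0],[-0.6,0,0.25,-1,0],[-0.6,0,0.25,-1,0]],
])

```text
time_s: 4.52
tool_pos: [588.9, -57.7, 211.2]
ee_rot: [1.001, 1.303, -0.993]
wrist_force: [0.2, 0.3, -4.7]
width: 45.1
```

>>> play_rows([
  [[-0.6,0,0.25,-1,0],[-0.6,0,0.25,-1,0],[-0.6,0,0.25,-1,0],[-0.6,0,0.25,-1,0],[-0.6,0,0.25,-1,0]],
])

```text
time_s: 4.93
tool_pos: [582.8, 77.0, 214.7]
ee_rot: [1.003, 1.3, -0.992]
wrist_force: [0.2, 0.3, -3.4]
width: 45.3
```

```bash
python3 -c "
from h import *
delta([576,170.5,190])"
```

```text
t 4.93 tcp [582.8  77.  214.7] w 45.3 F [ 0.2  0.3 -3.4]
units tool xyz [ 0.94  0.74 -3.69] xaxis [ 0.026 -0.011 -1.   ] zaxis [ 0.274 -0.961  0.018] yaxis [0.961 0.275 0.022]
```

>>> play_rows([
  [[-0.6,0,0.25,-1,0],[-0.6,0,0.2,-1,0],[-0.6,0,0.15,-0.9,0],[-0.6,0,0.05,-0.4,0],[-0.6,0,0,0,0]],
])

```text
time_s: 5.35
tool_pos: [573.6, 169.5, 217.6]
ee_rot: [1.002, 1.301, -0.988]
wrist_force: [-0.0, -0.4, -4.3]
width: 45.1
```

Run:
```python
from h import *
delta([574,170.3,190])
for n in("side","top"):
    p,d=ctrl.camera(n); np.save(f"pics/{n}2.npy",d); cv2.imwrite(f"pics/{n}2.png",p)
p=cv2.imread("pics/side2.png");cv2.imwrite("pics/s2.png",cv2.resize(p[120:340,120:400],(763,600)))
```

```text
t 5.35 tcp [573.6 169.5 217.6] w 45.1 F [-0.  -0.4 -4.3]
units tool xyz [ 1.1  -0.   -0.05] xaxis [ 0.027 -0.01  -1.   ] zaxis [ 0.278 -0.96   0.017] yaxis [0.96  0.278 0.023]
```

View pics/s2.png

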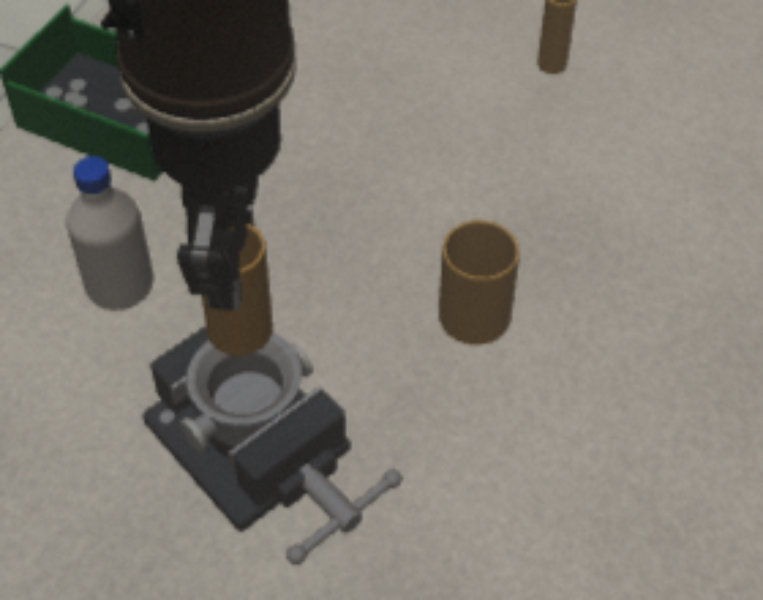

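View pics/top2.png

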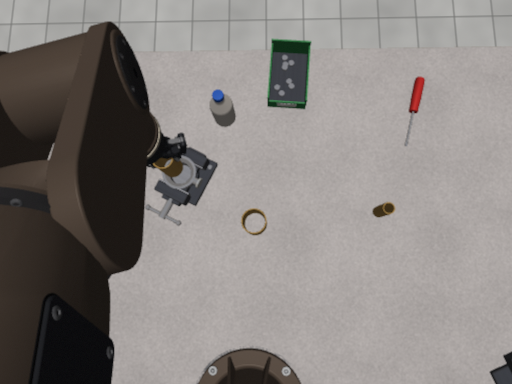

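The sleeve is held upright over the bore: crop (205–272, 230–352), with the bore mouth around (248,385). I'll measure the sleeve's axis from the depth.

```bash
cat >> h.py <<'E'
def held(n,d,p,box,zlo,zhi):
    m=ctrl.camera_model(n); hsv=cv2.cvtColor(p,cv2.COLOR_BGR2HSV)
    msk=((hsv[...,0]>8)&(hsv[...,0]<25)&(hsv[...,1]>90)).astype(np.uint8)
    dd=np.where(msk>0,d,0); P=cloud(n,dd,box,0); P=P[(P[:,2]>zlo)&(P[:,2]<zhi)]
    # cylinder fit r=23 with tilt
    def f(q):
        z=(P[:,2]-P[:,2].mean())/100
        r=np.hypot(P[:,0]-q[0]-q[2]*z,P[:,1]-q[1]-q[3]*z); return np.minimum(abs(r-23),abs(r-20))
    q=least_squares(f,[P[:,0].mean(),P[:,1].mean(),0,0],loss="soft_l1",f_scale=1).x
    zm=P[:,2].mean(); print(n,len(P),"z",np.percentile(P[:,2],[1,99]).round(1),"axis at z%.0f"%zm,q[:2].round(1),"tilt/100mm",q[2:].round(1),"rms",np.sqrt(np.mean(f(q)**2)).round(2))
    return q,zm
E
python3 - <<'E'
from h import *
for n,b in(("side",[185,195,232,258]),("top",[145,145,190,185])):
    d=np.load(f"pics/{n}2.npy");p=cv2.imread(f"pics/{n}2.png")
    q,zm=held(n,d,p,b,110,280)
    print("bottom at",(q[:2]+q[2:]*(156-zm)/100).round(1))
E
```

```text
side 588 z [160.5 248.4] axis at z202 [570.8 171.4] tilt/100mm [1.1 1. ] rms 0.86
bottom at [570.2 170.9]
top 344 z [160.4 249.1] axis at z204 [572.3 165.6] tilt/100mm [ 1.5 -0.8] rms 0.82
bottom at [571.6 166. ]
```

>>> play_rows([
  [[-0.6,0.7,0.1,0,0],[-0.6,0.8,0,0,0],[-0.6,0.4,0,0,0],[-0.6,0,0,0,0]],
])

```text
time_s: 5.78
tool_pos: [579.4, 163.5, 170.7]
ee_rot: [1.005, 1.296, -0.989]
wrist_force: [-0.7, -1.0, -4.7]
width: 45.1
```

Run:
```python
from h import *
delta([576.5,169,190])
for n,b in(("side",[175,195,242,285]),("top",[140,145,195,195])):
    p,d=ctrl.camera(n); cv2.imwrite(f"pics/{n}3.png",p);np.save(f"pics/{n}3.npy",d)
    q,zm=held(n,d,p,b,102,280)
    print("bottom at",(q[:2]+q[2:]*(105-zm)/100).round(1))
```

```text
t 5.78 tcp [579.4 163.5 170.7] w 45.1 F [-0.7 -1.  -4.7]
units tool xyz [-0.78 -0.03 -0.23] xaxis [ 0.03  -0.011 -0.999] zaxis [ 0.274 -0.961  0.019] yaxis [0.961 0.275 0.026]
side 526 z [113.2 201.7] axis at z156 [578.7 163. ] tilt/100mm [-0.1 -0.3] rms 0.73
bottom at [578.7 163.1]
top 279 z [115.6 203.5] axis at z160 [576.8 164. ] tilt/100mm [-0.3 -1.1] rms 0.89
bottom at [577.  164.6]
```

>>> play_rows([
  [[-0.6,0,-0.08,-0.3,0],[-0.6,0,0,0,0]],
])

```text
time_s: 6.05
tool_pos: [576.6, 170.3, 173.7]
ee_rot: [1.008, 1.294, -0.988]
wrist_force: [0.7, -1.1, -4.0]
width: 45.2
```

```bash
cat > m.py <<'E'
from h import *
import sys
zb=float(sys.argv[1])
delta([574,170.3,122])
for n,b in(("side",[175,195,242,300]),("top",[140,145,195,195])):
    p,d=ctrl.camera(n); cv2.imwrite(f"pics/{n}_{zb}.png",p)
    q,zm=held(n,d,p,b,zb-2,280)
    print("bottom at",(q[:2]+q[2:]*(zb-zm)/100).round(1))
E
python3 m.py 108
```

```text
t 6.05 tcp [576.6 170.3 173.7] w 45.2 F [ 0.7 -1.1 -4. ]
units tool xyz [ 2.06 -0.16 -0.07] xaxis [ 0.033 -0.01  -0.999] zaxis [ 0.273 -0.962  0.019] yaxis [0.961 0.273 0.029]
side 522 z [115.5 205.2] axis at z159 [573.2 171. ] tilt/100mm [-0.8 -0.6] rms 0.95
bottom at [573.6 171.3]
top 279 z [116.8 205. ] axis at z160 [576.3 170.1] tilt/100mm [-1.2 -0.9] rms 0.49
bottom at [576.9 170.6]
```

>>> play_rows([
  [[-0.6,0.5,-0.05,-0.06,0],[-0.6,0.5,-0.05,-0.06,0],[-0.6,0,0,0,0]],
])

```text
time_s: 6.4
tool_pos: [576.3, 172.7, 150.6]
ee_rot: [1.009, 1.29, -0.983]
wrist_force: [-1.4, -0.3, -3.8]
width: 45.1
```

```bash
python3 m.py 86
```

```text
t 6.4 tcp [576.3 172.7 150.6] w 45.1 F [-1.4 -0.3 -3.8]
units tool xyz [ 1.14 -0.15  0.04] xaxis [ 0.039 -0.009 -0.999] zaxis [ 0.274 -0.961  0.02 ] yaxis [0.961 0.275 0.035]
side 494 z [ 93.3 181.3] axis at z135 [573.  173.2] tilt/100mm [-0.8 -1.6] rms 0.77
bottom at [573.4 174. ]
top 242 z [ 93.8 185.9] axis at z139 [576.4 171.8] tilt/100mm [-3.4  4.1] rms 0.86
bottom at [578.2 169.6]
```

>>> play_rows([
  [[-0.6,0.2,-0.08,0.04,0],[-0.6,0.2,-0.03,0,0],[-0.6,0.2,-0.02,0,0]],
])

```text
time_s: 6.75
tool_pos: [576.8, 171.0, 139.2]
ee_rot: [1.012, 1.286, -0.979]
wrist_force: [-0.3, 0.2, -4.3]
width: 45.4
```

```bash
python3 m.py 76; python3 -c "
import cv2
p=cv2.imread('pics/side_76.0.png');cv2.imwrite('pics/s4.png',cv2.resize(p[190:340,150:290],(560,600)))"
```

```text
t 6.75 tcp [576.8 171.  139.2] w 45.4 F [-0.3  0.2 -4.3]
units tool xyz [ 0.68 -0.14 -0.02] xaxis [ 0.045 -0.008 -0.999] zaxis [ 0.274 -0.961  0.02 ] yaxis [0.961 0.275 0.041]
side 460 z [ 82.6 170. ] axis at z125 [576.6 173.5] tilt/100mm [-3.1  0.2] rms 0.76
bottom at [578.1 173.4]
top 214 z [ 80.3 169. ] axis at z125 [575.5 170.8] tilt/100mm [-2.3 -1.3] rms 0.53
bottom at [576.6 171.5]
```

View pics/s4.png

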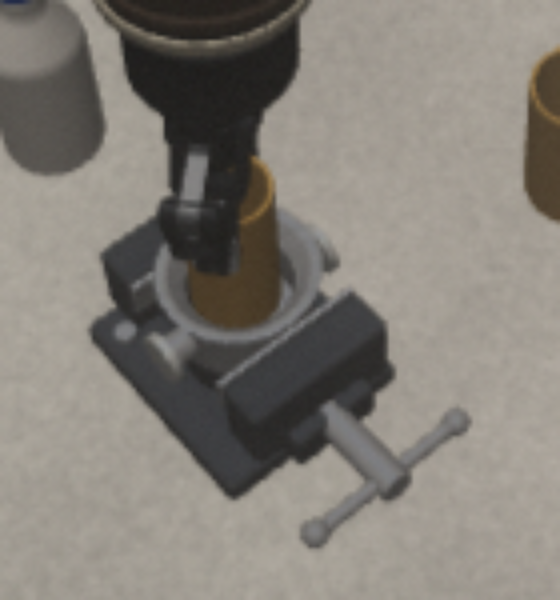

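The sleeve is inside the flare (bottom at about z=79) with no side force. I'll continue gently, shifting slightly toward -x.

>>> play_rows([
  [[-0.6,0.2,-0.1,0.03,0],[-0.6,0.2,-0.04,0,0],[-0.6,0.1,-0.02,0,0]],
])

```text
time_s: 7.1
tool_pos: [573.1, 168.7, 125.1]
ee_rot: [1.012, 1.287, -0.979]
wrist_force: [0.3, -0.5, -2.9]
width: 44.7
```

```bash
python3 m.py 66
```

```text
t 7.1 tcp [573.1 168.7 125.1] w 44.7 F [ 0.3 -0.5 -2.9]
units tool xyz [ 0.13  0.05 -0.05] xaxis [ 0.044 -0.008 -0.999] zaxis [ 0.274 -0.961  0.02 ] yaxis [0.961 0.275 0.04 ]
side 372 z [ 79.8 156.4] axis at z117 [572.4 168.2] tilt/100mm [-2.2 -0.3] rms 0.73
bottom at [573.5 168.4]
top 173 z [ 69.1 156.6] axis at z117 [571.9 168.7] tilt/100mm [-1.  -1.2] rms 0.53
bottom at [572.5 169.3]
```

>>> play_rows([
  [[-0.6,0.08,0.03,-0.03,0],[-0.6,0.08,0,0,0]],
])

```text
time_s: 7.37
tool_pos: [574.9, 170.1, 122.0]
ee_rot: [1.013, 1.286, -0.978]
wrist_force: [0.0, 4.1, 26.1]
width: 45.1
```

>>> play_rows([
  [[-0.6,0.06,0,0,0],[-0.6,0.06,0,0,0]],
])

```text
time_s: 7.53
tool_pos: [576.3, 170.9, 121.8]
ee_rot: [1.015, 1.284, -0.975]
wrist_force: [-11.2, -2.1, 25.9]
width: 44.6
```

```bash
python3 m.py 62
```

```text
t 7.53 tcp [576.3 170.9 121.8] w 44.6 F [-11.2  -2.1  25.9]
units tool xyz [-0.01 -0.1  -0.  ] xaxis [ 0.049 -0.007 -0.999] zaxis [ 0.274 -0.961  0.02 ] yaxis [0.96  0.275 0.045]
side 352 z [ 81.5 153.6] axis at z116 [572.1 170.9] tilt/100mm [1.4 0.7] rms 0.84
bottom at [571.3 170.5]
top 199 z [ 65.2 154.7] axis at z112 [571.8 169. ] tilt/100mm [ 2.5 -2.3] rms 0.74
bottom at [570.6 170.1]
```

>>> play_rows([
  [[-0.6,-0.03,-0.08,0,0],[0.0,0,0,0,0],[0.3,0,0,0,0],[0.5,0,0,0,0],[0.5,0,0,0,0]],
])

```text
time_s: 8.05
tool_pos: [575.4, 171.0, 123.8]
ee_rot: [1.016, 1.282, -0.973]
wrist_force: [0.6, 0.9, 0.6]
width: 63.7
```

```bash
python3 m.py 62; python3 -c "
import cv2
p=cv2.imread('pics/side_62.0.png');cv2.imwrite('pics/s5.png',cv2.resize(p[190:340,150:290],(560,600)))"
```

```text
t 8.05 tcp [575.4 171.  123.8] w 63.7 F [0.6 0.9 0.6]
units tool xyz [ 0.07 -0.06  0.01] xaxis [ 0.051 -0.006 -0.999] zaxis [ 0.275 -0.961  0.02 ] yaxis [0.96  0.275 0.048]
side 331 z [ 81.4 154.1] axis at z118 [574.9 171. ] tilt/100mm [1.4 3.8] rms 0.79
bottom at [574.2 168.8]
top 213 z [ 67.6 153.3] axis at z111 [574.7 169.2] tilt/100mm [-0.3  6. ] rms 0.8
bottom at [574.9 166.3]
```

View pics/s5.png

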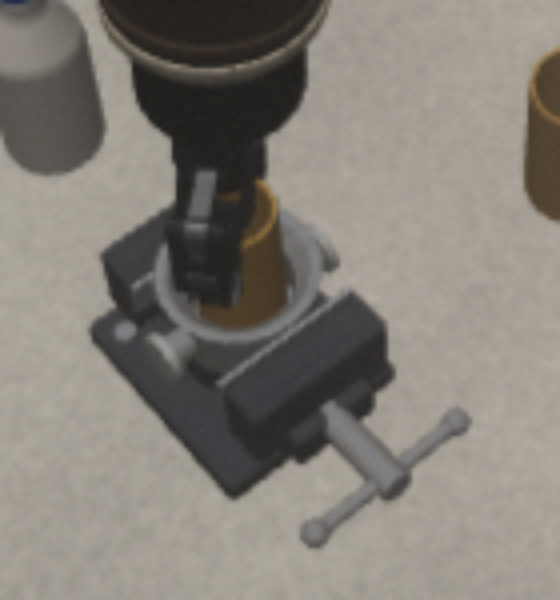

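The sleeve is released with its rim at about z=153. Now I'll open fully and retreat upward.

>>> play_rows([
  [[1,0,-0.05,0,0],[1,-0.2,0,0,0],[1,-0.6,0.05,0,0],[1,-1,0.05,0,0],[1,-1,0.05,0,0]],
])

```text
time_s: 8.57
tool_pos: [570.7, 171.1, 191.1]
ee_rot: [1.011, 1.289, -0.981]
wrist_force: [-0.3, -0.0, -0.1]
width: 85.6
```

>>> play_rows([
  [[1,-1,0,0,0],[1,-1,0,0.5,0],[1,0,0,1,0],[1,0,0,1,0],[1,0,0,1,0]],
])

```text
time_s: 8.98
tool_pos: [594.3, 89.7, 253.6]
ee_rot: [1.012, 1.285, -0.969]
wrist_force: [-0.6, -0.2, -0.6]
width: 85.3
```

>>> play_rows([
  [[1,0,0,1,0],[1,0,0,1,0],[1,0,0,1,0],[1,0,0,0.5,0],[1,0,0,0,0]],
])

```text
time_s: 9.4
tool_pos: [620.7, -2.1, 258.6]
ee_rot: [1.014, 1.281, -0.969]
wrist_force: [0.5, 0.4, -0.1]
width: 85.4
```

```bash
python3 m.py 62;  python3 - <<'E'
from h import *
p=cv2.imread('pics/side_62.0.png');q=cv2.imread('pics/top_62.0.png')
cv2.imwrite('pics/s6.png',np.hstack([cv2.resize(p[190:340,150:290],(400,430)),cv2.resize(q[130:240,130:230],(390,430))]))
cv2.imwrite('pics/s6f.png',p)
P,d=ctrl.camera("side")
for n in("side","top"):
    P,d=ctrl.camera(n)
    b=[175,195,242,300] if n=="side" else [140,145,195,195]
    hsv=cv2.cvtColor(P,cv2.COLOR_BGR2HSV);m=(hsv[...,0]>8)&(hsv[...,0]<25)&(hsv[...,1]>90)
    C=cloud(n,np.where(m,d,0),b,0); Z=C[(C[:,2]>140)&(C[:,2]<165)]; print(n,len(Z),np.percentile(Z[:,2],[90,95,99]).round(1),circ(Z).round(1))
    T=Z[Z[:,2]>147]; 
E
```

```text
t 9.4 tcp [620.7  -2.1 258.6] w 85.4 F [ 0.5  0.4 -0.1]
units tool xyz [ 5.31 -0.15 -7.26] xaxis [ 0.054 -0.006 -0.999] zaxis [ 0.278 -0.96   0.021] yaxis [0.959 0.279 0.05 ]
side 778 z [ 83.  153.5] axis at z125 [574.9 173.1] tilt/100mm [-1.1 -0.3] rms 1.85
bottom at [575.6 173.3]
side 222 [153.2 153.6 154.2] [573.8 171.5  21.3]h.py:28: RuntimeWarning: Mean of empty slice.
  q=least_squares(f,[P[:,0].mean(),P[:,1].mean(),0,0],loss="soft_l1",f_scale=1).x
  ret = ret.dtype.type(ret / rcount)
Traceback (most recent call last):
  File "m.py", line 7, in <module>
    q,zm=held(n,d,p,b,zb-2,280)
         ~~~~^^^^^^^^^^^^^^^^^^
  File "h.py", line 28, in held
    q=least_squares(f,[P[:,0].mean(),P[:,1].mean(),0,0],loss="soft_l1",f_scale=1).x
      ~~~~~~~~~~~~~^^^^^^^^^^^^^^^^^^^^^^^^^^^^^^^^^^^^^^^^^^^^^^^^^^^^^^^^^^^^^^
ValueError: Initial guess is outside of provided bounds
Traceback (most recent call last):
IndexError: index -1 is out of bounds for axis 0 with size 0
```

View pics/s6.png

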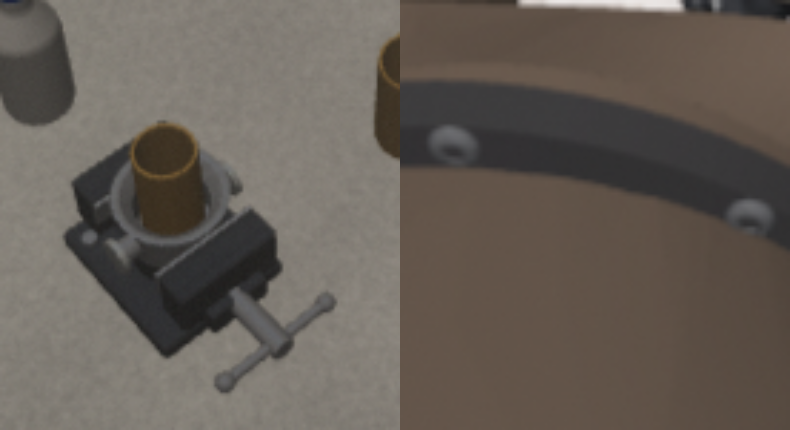

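View pics/s6f.png

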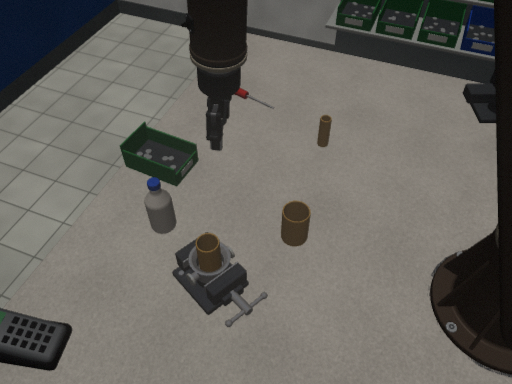

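The side view shows the sleeve upright in the bore at (208,252). The other two still stand at (295,223) and (324,130), and the arm is well clear. The rim reads about 153 mm against 152 mm nominal, with a bias of about +1 mm seen earlier, so I'm handing in.

```bash
python3 -c "
from workcell import ctrl
print(ctrl.hand_in())"
```

```text
the job is handed in; nothing more can be done
None
```

I put sleeve_c, the 46 mm one, into the bore: it is the widest of the three that passes 53 mm. I lowered it until it touched the floor at about 26 N, released it and backed the arm off. The job was handed in at about 9.5 s; no verdict was reported.

**Seating:** in the last side-camera check its rim read 153–154 mm (152 mm nominal, and this camera reads about 1 mm high). Its centre was within about 1–3 mm of the bore axis and its tilt about 1 mm per 100 mm.

**Other sleeves:** in that picture sleeve_a and sleeve_b still stand upright on the bench where they began. The arm touched nothing, with wrist force near zero.

**Checks that failed or disagreed:**
- The arm blocked the top camera in the last check, so the seating rests on the side camera alone.
- Just after release, with the fingers partly hiding the sleeve, the fits suggested a lean of 4–6 mm per 100 mm. The clear side view afterwards did not show it, though that last fit was looser (1.85 mm residual, against under 1 mm before).
- The tool drifted about 3° off vertical during the moves, and only its roll could be corrected. The sleeve still went in without jamming.

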